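# Change the pot on the wax warmer and lock it down

## Task

Change the pot on the hot plate: raise the handle of the hold-down catch, lift the low pot off by its arch handle and stand it on the free cork mat, then lift the tall pot from its own mat, set it squarely on the plate between the lugs, and press the catch handle fully down again to lock it. Set both pots down upright without dropping them, and leave everything else on the desk where it is.

Things in the scene. Friction and masses are not known exactly. Their poses are not given: they have to be found in the camera images.
- warmer_plate: Pot warmer, fixed to the desk: white enamelled housing 160 (x) x 150 (y) x 34 mm high with a steel hot plate. Origin: centre of its underside at desk height; z up, -x toward its front, where the catch and the dial are (the dial is not used).
- plate_center (a point): Centre of the hot plate's top face (116 mm across), 38 mm above the desk, on the warmer's axis; axes as the warmer's. Five flared lugs, 12 mm high, stand round it (none at the front); they leave a pot's foot about 3 mm of play each side, and guide in a foot that comes down up to 5 mm off centre.
- catch (a joint): Catch handle: 0 rad = level, pointing to the warmer's front, locked; 0.8 = swung up to its stop, open. Turns about the warmer's y through catch_hinge; stays where left (friction 0.1 N m, about 1.5 N at the grip, no spring). Locked, a claw below the pivot lies over the pot's foot flange and the pot cannot be lifted; above 0.55 it is clear. It cannot close over a pot that is not fully down.
- catch_hinge (a point): Middle of the catch's pivot pin, 60 mm in front of the plate's centre and 74 mm above the desk; axes as the warmer's (turn axis along y). It does not move with the handle.
- catch_grip (a point): Centre of the black grip on the catch handle, 75 mm from the pivot; moves with the handle. Grip 52 mm long (along the handle), 16 wide (along the turn axis), 14 thick; the handle ends 25 mm beyond this point. Free at both sides and below: pinch it across its width from above and follow the arc about the pivot, or push it.
- low_pot: The low pot, which stands on the hot plate at the start, locked by the catch. Metal, about 300 g, lid and arch fixed. Origin: centre of its underside; z up, x to the small spout (57 mm out), y along the arch's grip. Foot flange 94 mm across, 6 mm thick; body 70 mm across, 70 at the rim, 62 high. Arch over the lid: wooden grip 16 x 16 mm, 56 long along y, centred on the axis 118 mm up, 42 mm clear below; pinch it along x.
- low_pot_grip (a point): Centre of the low pot's wooden grip (118 mm above its underside); axes as the pot's.
- tall_pot: The tall pot, which waits on one of the two cork mats at the start. Metal, about 400 g, lid and arch fixed. Origin: centre of its underside; z up, x to the small spout (57 mm out), y along the arch's grip. Foot flange 94 mm across, 6 mm thick; body 70 mm across, 60 at the rim, 88 high. Arch over the lid: wooden grip 16 x 16 mm, 56 long along y, centred on the axis 144 mm up, 42 mm clear below; pinch it along x.
- tall_pot_grip (a point): Centre of the tall pot's wooden grip (144 mm above its underside); axes as the pot's.
- free_mat: The free round cork mat (140 mm across, 7 mm thick, fixed to the desk), to the left or right of the warmer. Origin: centre of its underside.
- pot_mat: The cork mat of the same size on which the tall pot stands at the start, on the other side of the warmer. Origin: centre of its underside.
- round_box: Bystander: round cream cardboard box, 71 mm across, 30 mm high. Origin: centre of its underside.
- paste_tin: Bystander: round white tin, 66 mm across, 22 mm high. Origin: centre of its underside.
- jar: Bystander: white jar with rounded square sides, 78 x 78 x 75 mm. Origin: centre of its underside.
- bean_weight: Bystander: black bean-shaped weight, 53 x 105 x 25 mm. Origin: centre of its underside.
- seal_strip: Bystander: strip of wooden sample sticks, 39 x 105 x 28 mm. Origin: centre of its underside.
- inkwell: Bystander: glass inkwell with a domed cap, 47 x 47 x 48 mm. Origin: centre of its underside.

How it is judged:
On the way, in this order (a step that is already met when the one before it is completed fails the run):
1. the catch handle is raised until the claw is clear of the pot (value of joint catch above 0.6 rad), for 0.2 s.
2. the low pot stands upright on the free mat, let go (horizontal distance between low_pot and free_mat below 0.025 m and z of low_pot in the frame of free_mat below 0.013 m and angle between low_pot's own z axis and vertical below 0.08 rad and linear speed of low_pot below 0.03 m/s and contact force between low_pot and the fingers below 0.2 N), for 0.2 s.
3. the tall pot stands squarely on the hot plate between the lugs, let go, with the catch still open (horizontal distance between tall_pot and plate_center below 0.008 m and z of tall_pot in the frame of plate_center below 0.004 m and angle between tall_pot's own z axis and vertical below 0.08 rad and linear speed of tall_pot below 0.03 m/s and contact force between tall_pot and the fingers below 0.2 N and value of joint catch above 0.5 rad), for 0.2 s.
4. the catch handle is pressed down and locked over the tall pot's foot (value of joint catch below 0.09 rad), for 0.2 s.
At the end, for the whole second after the job is handed in: Catch handle within 0.09 rad of level; tall pot upright and still within 8 mm of the plate centre and under 4 mm above it; low pot upright and still on the free mat, within 25 mm of its centre; bystanders moved less than 20 mm; nothing held (all of step 2 and value of joint catch below 0.09 rad and horizontal distance between tall_pot and plate_center below 0.008 m and z of tall_pot in the frame of plate_center below 0.004 m and angle between tall_pot's own z axis and vertical below 0.08 rad and linear speed of tall_pot below 0.03 m/s and contact force between tall_pot and the fingers below 0.2 N and distance of each of round_box, paste_tin, jar, bean_weight, seal_strip, inkwell from where it was at the start of the episode below 0.02 m); the robot touches nothing.
It fails at once if a pot is tipped by more than about 35 degrees (angle between any of low_pot, tall_pot's own z axis and vertical above 0.6 rad).
It fails at once if a pot is dropped or slammed down (still faster than 0.45 m/s within 10 mm of the surface below) ((linear speed of low_pot above 0.45 m/s and ((horizontal distance between low_pot and free_mat below 0.06 m and z of low_pot in the frame of free_mat below 0.017 m) or (horizontal distance between low_pot and pot_mat below 0.06 m and z of low_pot in the frame of pot_mat below 0.017 m) or (horizontal distance between low_pot and plate_center below 0.06 m and z of low_pot in the frame of plate_center below 0.01 m) or height (world z) of low_pot below 0.004 m)) or (linear speed of tall_pot above 0.45 m/s and ((horizontal distance between tall_pot and free_mat below 0.06 m and z of tall_pot in the frame of free_mat below 0.017 m) or (horizontal distance between tall_pot and pot_mat below 0.06 m and z of tall_pot in the frame of pot_mat below 0.017 m) or (horizontal distance between tall_pot and plate_center below 0.06 m and z of tall_pot in the frame of plate_center below 0.01 m) or height (world z) of tall_pot below 0.004 m))).
It fails at once if a bystander is knocked out of its place (by 20 mm) (distance of any of round_box, paste_tin, jar, bean_weight, seal_strip, inkwell from where it was at the start of the episode above 0.02 m).
It also fails if it takes over 67 s, if anything falls off the work surface, if the arm or the gripper's body presses on something with over 40 N, if the wrist force passes 120 N, or if a joint passes its speed limit or range.

## Robot

A 6-joint arm with a two-finger parallel gripper is mounted at the origin on a cart in front of the work surface, level with it; the furniture and walls round the work are solid. World frame = base frame: x ahead of the robot, y to its left, z up, the work surface at z = 0. Lengths are in m, angles in rad, forces in N, time in s.
With the tool pointing down it reaches from about 0.375 to 0.9 m from the base axis. Payload 3.1 kg.
Tool frame: the origin (TCP) lies between the finger pads; the fingertips stand 22 mm ahead of it and the grasp point (between the pads) lies 3 mm ahead of it; z points along the fingers, y is the direction in which the jaws open and shut (so a half turn about z gives the same grasp; the last joint's range is limited). The gripper opens to 87 mm and grips with 3 to 60 N. Pads are 19 mm wide; open, the fingers measure 117 mm over their backs; the gripper's body (75 mm by 190 mm) begins 51 mm behind the grasp point.
Start: joints at [1.091, 0.527, 1.433, -0, 1.181, -0.178], TCP at [0.185, 0.597, 0.245] pointing down, gripper open.
Joint ranges: [-3.08, 3.08], [-0.75, 2.2], [0.22, 2.44], [-1.43, 4.57], [0, 2.65], [-2.85, 2.85]. Speed limits (rad/s): [2.79, 2.79, 3.14, 3.14, 3.14, 3.14].

## Interface

Orientations are given as a unit quaternion [x, y, z, w].
In Python, from rig import get_obs, camera, get_calibration, hand_in, search_frame gives the robot as it stands.
- The arm moves only by the shell command python3 -m jog 'ROWS' [FORCE]. ROWS is JSON, a list of rows, each an object with "grip": the closure in counts, from 0 (fully open) to 255 (shut); "travel": the shift along the world's x, y, z in cm, a list of three; "twist": the turn about the world's z in degrees. A call has 1 to 8 rows; each row shifts and turns the commanded pose from where the row before left it; what a row does not reach is not made up. A row lasts 1/10 s, in which the tool goes at most 50 mm and 8.59 degrees, less where a joint would pass 70% of its speed; a pose out of reach is approached as far as the arm can. A call is refused whole if a number of a shift passes 5 or a number of a turn 8.59, either way. A call with a gripper value outside its range is refused whole. The fingers move at their own pace and stop on an object; FORCE is the grip in N (left out, the last holds). Time passes only in rows, so rows that do not move let the fingers close. It gives the time, the measured TCP pose, the force and the opening at its end, in the units of the state.
- get_obs(): the state, without advancing time (a new reading comes with each control period).
- camera(name): name is "side" or "top" or "wrist"; returns the picture (420x560x3 uint8, red, green, blue); there is no depth.
- get_calibration(name): a dict with "fx", "fy", "cx", "cy" (pixels), "R" (3x3) and "t" (3): a world point X has camera coordinates R X + t; the wrist camera has in their place "T_tool_cam" (4x4, takes a point from camera to tool coordinates, whose origin is the TCP and whose axes are the flange's). Camera axes: x right, y down, z forward; pixel columns grow to the right and rows downward; lengths in m; the calibration is good to about 2 mm. A picture is of the moment at which its call begins: read the wrist's pose just before it. get_calibration takes no time and is no camera call.
- hand_in(): hands the job in, once; it reports no verdict.
Trained networks look in the newest picture that a camera, given by its name, has taken for a name from the list of things; names that differ only in an ending like _2 or _b are one class to them, and where a whole thing is asked for, a point or a joint stands for the part that bears it (a point fixed in the world has none). Each returns a list of dicts, best first, with "p" (0 to 1); they miss things now and then, are a little off and sometimes report something else, mostly with a low value. They report only what shows in the picture. A call takes as long as a camera call.
- search_frame(target, camera): "at" ([x, y, z] in m, in world coordinates, good to about 4 mm: the middle of the surface that is visible of it).
The state is a dict: "time": time; "q": joint angles; "joint_velocities": joint speeds; "joint_torque": joint torques, N m; "position": TCP position; "tool_rot": TCP orientation; "ft_force": force on the tool from outside, world axes, zero at the start; "moment": the same for the moment, N m; "grip_width": finger opening in m.
Only numpy, scipy, OpenCV 4.12 (cv2) and the standard library are available. Lean on these libraries where they do the work, as an engineer would, in place of code of your own. Each camera call takes 0.05 s, during which the arm holds its last target. There are 200 camera calls.

## Working session

There is one attempt and no reset: what is moved stays moved. The work goes in short steps, Python scripts to look and compute and a shell command to move; the robot and the scene stay as the last step left them, time stands still between calls to the robot, and variables do not carry over. Pictures are saved under pics/ and viewed, about 8 in all and at most 12, crops included, and the job is handed in when it is done.

```bash
mkdir -p pics; ls
python3 - <<'E'
from rig import *
import cv2,numpy as np
for c in ("top","side"):
    im=camera(c); cv2.imwrite(f"pics/{c}0.png",im[:,:,::-1])
    for n in ["warmer_plate","catch_grip","low_pot_grip","tall_pot_grip","low_pot","tall_pot","free_mat","pot_mat","jar","inkwell","round_box","paste_tin","bean_weight","seal_strip"]:
        r=search_frame(n,c); print(c,n,[(np.round(d["at"],3).tolist(),round(d["p"],2)) for d in r[:2]])
    k=get_calibration(c); print({a:np.round(k[a],3).tolist() for a in k})
o=get_obs();print(o)
E
python3 -c "
import cv2,numpy as np
cv2.imwrite('pics/both.png',cv2.resize(np.hstack([cv2.imread('pics/top0.png'),cv2.imread('pics/side0.png')]),None,fx=.714,fy=.714))"
```

```text
pics
top warmer_plate []
top catch_grip [([0.493, 0.034, 0.08], 0.71)]
top low_pot_grip [([0.589, 0.039, 0.102], 0.74)]
top tall_pot_grip [([0.542, 0.278, 0.097], 0.68), ([0.586, 0.04, 0.099], 0.57)]
top low_pot [([0.59, 0.04, 0.106], 0.73)]
top tall_pot [([0.545, 0.28, 0.097], 0.8)]
top free_mat [([0.546, -0.202, 0.008], 0.95)]
top pot_mat [([0.555, 0.296, 0.005], 0.81)]
top jar [([0.71, 0.158, 0.073], 0.56)]
top inkwell [([0.44, -0.296, 0.026], 0.5)]
top round_box [([0.691, -0.252, 0.031], 0.61), ([0.49, 0.034, 0.078], 0.33)]
top paste_tin [([0.397, 0.183, 0.022], 0.82)]
top bean_weight [([0.591, 0.039, 0.106], 0.15)]
top seal_strip [([0.417, -0.092, 0.018], 0.63)]
{'fx': 451.779, 'fy': 451.779, 'cx': 283.34, 'cy': 213.838, 'R': [[0.017, -1.0, -0.013], [-0.989, -0.015, -0.144], [0.144, 0.015, -0.989]], 't': [0.016, 0.563, 1.339]}
side warmer_plate [([0.572, -0.007, 0.034], 0.66)]
side catch_grip [([0.484, 0.028, 0.078], 0.45)]
side low_pot_grip [([0.588, 0.018, 0.095], 0.89)]
side tall_pot_grip [([0.545, -0.2, 0.011], 0.65), ([0.55, 0.266, 0.066], 0.55)]
side low_pot [([0.6, 0.015,
[... 604 characters left out ...]
e': 1.5, 'q': array([ 1.09152068e+00,  5.27494622e-01,  1.43271360e+00, -4.46612125e-05,
        1.18143831e+00, -1.78497414e-01]), 'joint_velocities': array([-1.13560485e-03,  5.97736674e-06, -7.13445290e-04,  3.55024687e-04,
        2.39385987e-04,  1.15520158e-03]), 'joint_torque': array([ 7.74919281e-04, -4.40010452e+01, -1.76981467e+01,  6.34743995e-02,
        5.05251240e-02, -3.19090179e-05]), 'position': array([0.18512659, 0.59690889, 0.24454737]), 'tool_rot': array([ 1.49814486e-01,  9.88714124e-01, -3.21683993e-05,  1.08505036e-05]), 'ft_force': array([-0.2645994 , -0.26451315,  0.49880806]), 'moment': array([-0.03301115, -0.01761603, -0.00640655]), 'grip_width': 0.087004451312876}
```

View pics/top0.png

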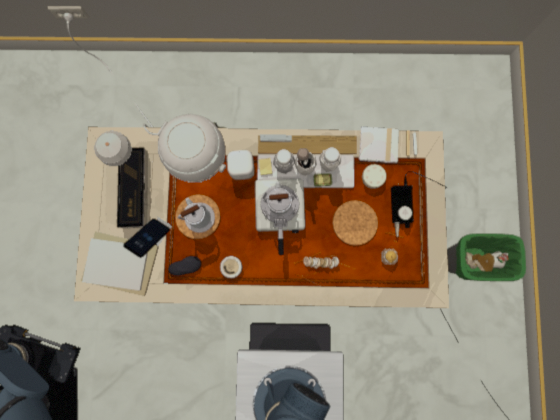

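View pics/side0.png

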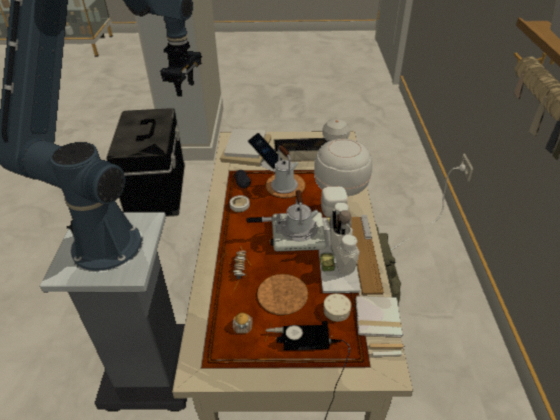

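The top view shows the warmer at (281,205), with its catch handle running toward the robot to about (281,250). The tall pot is at (198,215), the free mat is at (355,223) and a white sphere (a lamp?) is at (192,147). The side view agrees. I'll zoom in to get the grip directions.

```bash
python3 -c "
import cv2,numpy as np
t=cv2.imread('pics/top0.png');s=cv2.imread('pics/side0.png')
a=cv2.resize(t[160:260,165:315],(795,530),interpolation=cv2.INTER_CUBIC)
cv2.imwrite('pics/ct.png',a)
cv2.imwrite('pics/cs.png',cv2.resize(s[140:260,235:355],(600,600),interpolation=cv2.INTER_CUBIC))"
```

```text
(no output)
```

View pics/ct.png

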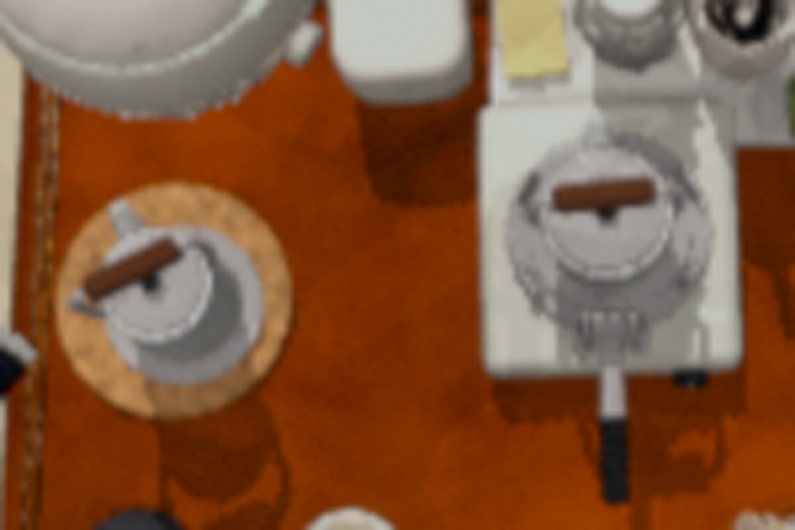

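View pics/cs.png

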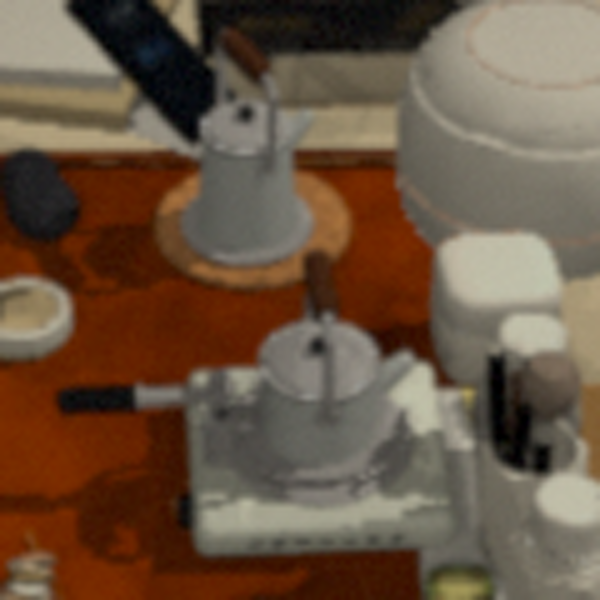

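Crop top: the low pot's grip centre is at (603,194), the tall pot's at (132,269) and the catch grip at (614,459). Crop side: the same three are at (321,283), (246,52) and (98,400). I'll triangulate those.

```bash
cat > h.py <<'E'
from rig import *
import cv2,numpy as np
np.set_printoptions(precision=4,suppress=True)
def P(k): return np.array([[k["fx"],0,k["cx"]],[0,k["fy"],k["cy"]],[0,0,1]])@np.c_[np.array(k["R"]),k["t"]]
def tri(Pa,a,Pb,b):
    X=cv2.triangulatePoints(Pa,Pb,np.float64(a).reshape(2,1),np.float64(b).reshape(2,1))[:,0]; X=X[:3]/X[3]
    r=[(p@np.r_[X,1]) for p in(Pa,Pb)]; return X,[np.round(q[:2]/q[2]-c,1) for q,c in zip(r,(a,b))]
def onz(Pm,p,z):
    A=Pm[:,[0,1]]; M=np.c_[A,-np.r_[p,1]]; s=np.linalg.solve(M,-(Pm[:,2]*z+Pm[:,3])); return s[:2]
def wristP(o):
    from scipy.spatial.transform import Rotation as R
    k=get_calibration("wrist"); T=np.eye(4);T[:3,:3]=R.from_quat(o["tool_rot"]).as_matrix();T[:3,3]=o["position"]
    W=np.linalg.inv(T@np.array(k["T_tool_cam"])); return P(dict(k,R=W[:3,:3],t=W[:3,3]))
E
python3 - <<'E'
from h import *
PT,PS=P(get_calibration("top")),P(get_calibration("side"))
t=lambda u,v:((u+.5)/5.3-.5+165,(v+.5)/5.3-.5+160)
s=lambda u,v:((u+.5)/5-.5+235,(v+.5)/5-.5+140)
for n,a,b in [("low",(603,194),(321,283)),("tall",(132,269),(246,52)),("catch",(614,459),(98,400))]: print(n,*tri(PT,t(*a),PS,s(*b)))
def ang(a,b,z):
    d=onz(PT,t(*b),z)-onz(PT,t(*a),z); print(d*1000,np.degrees(np.arctan2(d[1],d[0])))
ang((655,190),(553,197),.156); ang((180,245),(87,293),.151); ang((612,500),(614,420),.074)
print([onz(PT,t(*p),.034) for p in((482,107),(740,107),(487,372),(740,368))])
ang((740,107),(482,107),.034)
print(onz(PT,t(174,299),.007))
k=get_calibration("wrist");print(k)
E
```

```text
low [0.5948 0.0381 0.1632] [array([-0., -0.]), array([-0.,  0.])]
tall [0.5519 0.286  0.1608] [array([-0. , -0.2]), array([-0.1,  0. ])]
catch [0.4608 0.0315 0.0787] [array([0. , 0.1]), array([ 0.1, -0. ])]
[-4.559 54.066] 94.81991057536449
[-26.5435  48.3705] 118.75598949781495
[44.5247 -0.3188] -0.410237338124962
[array([0.6694, 0.1134]), array([ 0.6716, -0.0376]), array([0.5134, 0.1065]), array([ 0.518 , -0.0392])]
[ -2.1158 151.0863] 90.80229876579041
[0.5569 0.2949]
{'fx': 317.8400947218211, 'fy': 317.8400947218211, 'cx': 281.35088708286634, 'cy': 207.9397554448552, 'T_tool_cam': array([[ 0.0018, -0.967 , -0.2549,  0.0701],
       [ 1.    ,  0.0018,  0.0001,  0.0007],
       [ 0.0004, -0.2549,  0.967 , -0.1401],
       [ 0.    ,  0.    ,  0.    ,  1.    ]])}
```

The heights check out: the visible grip tops are about 5–7 mm above the expected grip centres of 0.156 and 0.151 m. I'll move above the catch grip and check how high the sphere stands.

```bash
python3 -m jog '[{"grip":0,"travel":[2,-4,0],"twist":1.23},{"grip":0,"travel":[2,-4,0],"twist":1.23},{"grip":0,"travel":[2,-4,0],"twist":1.23},{"grip":0,"travel":[2,-4,0],"twist":1.23},{"grip":0,"travel":[2,-4,0],"twist":1.23},{"grip":0,"travel":[2,-4,0],"twist":1.23},{"grip":0,"travel":[2,-4,0],"twist":1.23},{"grip":0,"travel":[2,-4,0],"twist":1.23}]' 30
python3 -m jog '[{"grip":0,"travel":[2,-4,0],"twist":1.23},{"grip":0,"travel":[2,-4,0],"twist":1.23},{"grip":0,"travel":[2,-4,0],"twist":1.23},{"grip":0,"travel":[2,-4,-1],"twist":1.23},{"grip":0,"travel":[0,-4,-1],"twist":1.23},{"grip":0,"travel":[0,-4,-1],"twist":1.23},{"grip":0,"travel":[0,0,0],"twist":0},{"grip":0,"travel":[0,0,0],"twist":0}]'
python3 - <<'E'
from h import *
PT,PS=P(get_calibration("top")),P(get_calibration("side"))
print("sphere top",*tri(PT,(191,140),PS,(343,145)))
o=get_obs(); print(o["position"],o["tool_rot"],o["q"])
im=camera("wrist"); cv2.imwrite("pics/w1.png",im[:,:,::-1])
for n in ["catch_grip","low_pot_grip"]: print(n,search_frame(n,"wrist")[:2])
Pw=wristP(o)
for X in [(.4608,.0315,.081),(.5948,.038,.164)]:
    q=Pw@np.r_[X,1]; print(q[:2]/q[2])
E
```

```text
time: 2.3
position: [0.3458, 0.2754, 0.2449]
tool_rot: [0.064, 0.998, 0.0, 0.001]
ft_force: [1.3, 0.4, 0.6]
grip_width: 0.0869
time: 3.1
position: [0.4252, 0.0362, 0.2145]
tool_rot: [0.002, 1.0, 0.0, -0.0]
ft_force: [0.2, 0.9, -0.2]
grip_width: 0.0868
sphere top [0.7488 0.2872 0.1779] [array([0. , 0.3]), array([ 0.2, -0.1])]
[0.4252 0.0362 0.2145] [ 0.0018  1.      0.0002 -0.0002] [-0.1785  0.312   1.9423  0.0005  0.8877 -1.7461]
catch_grip [{'at': [0.4699, 0.0347, 0.0797], 'p': 0.7}]
low_pot_grip [{'at': [0.5631, 0.0339, 0.0448], 'p': 0.68}, {'at': [0.4722, 0.0338, 0.0801], 'p': 0.64}]
[275.2144 243.1716]
[282.7617 445.1172]
```

View pics/w1.png

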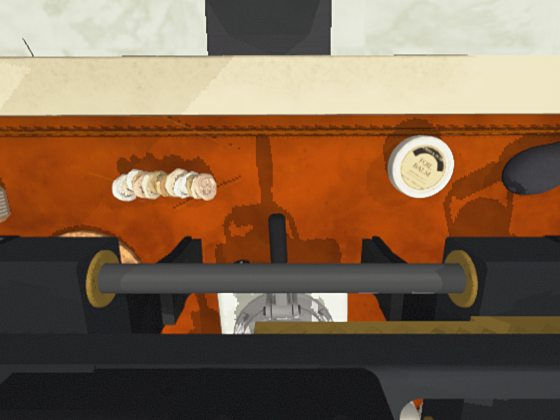

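Wrist view: the black grip runs from its tip at (276,213) to (276,262), centred between the fingers, and the rest is hidden by the gripper. I'll use the tip to check its x and y.

Run:
```python
from h import *
Pw=wristP(get_obs()); print(onz(Pw,(276.5,213),.079),onz(Pw,(276.5,235),.081))
```

```text
[0.4329 0.0345] [0.4532 0.0345]
```

```bash
python3 -m jog '[{"grip":0,"travel":[3.3,-0.2,0],"twist":0},{"grip":0,"travel":[0,0,-3.5],"twist":0},{"grip":0,"travel":[0,0,-3.5],"twist":0},{"grip":0,"travel":[0,0,-3.5],"twist":0},{"grip":0,"travel":[0,0,-2],"twist":0},{"grip":0,"travel":[0,0,-1.2],"twist":0},{"grip":0,"travel":[0,0,0],"twist":0},{"grip":255,"travel":[0,0,0],"twist":0}]' 15
python3 -m jog '[{"grip":255,"travel":[0,0,0],"twist":0},{"grip":255,"travel":[0,0,0],"twist":0},{"grip":255,"travel":[0,0,0],"twist":0},{"grip":255,"travel":[0,0,0],"twist":0},{"grip":255,"travel":[0,0,0],"twist":0},{"grip":255,"travel":[0,0,0],"twist":0}]'
```

```text
time: 4.05
position: [0.4584, 0.036, 0.0778]
tool_rot: [-0.001, 1.0, -0.0, 0.0]
ft_force: [0.5, -0.3, -0.1]
grip_width: 0.084
time: 4.65
position: [0.4582, 0.0348, 0.0777]
tool_rot: [0.0, 1.0, -0.0, 0.0]
ft_force: [0.3, -0.1, -0.4]
grip_width: 0.0391
```

```bash
python3 -m jog '[{"grip":255,"travel":[0,0,0],"twist":0},{"grip":255,"travel":[0,0,0],"twist":0},{"grip":255,"travel":[0,0,0],"twist":0},{"grip":255,"travel":[0,0,0],"twist":0},{"grip":255,"travel":[0,0,0],"twist":0}]'
```

```text
time: 5.15
position: [0.4581, 0.033, 0.0775]
tool_rot: [-0.002, 1.0, -0.002, -0.0]
ft_force: [-1.7, -11.5, -0.3]
grip_width: 0.0163
```

```bash
python3 -m jog '[{"grip":255,"travel":[0.05,-0.1,0.9],"twist":0},{"grip":255,"travel":[0.16,-0.1,0.88],"twist":0},{"grip":255,"travel":[0.27,0,0.86],"twist":0},{"grip":255,"travel":[0.37,0,0.82],"twist":0},{"grip":255,"travel":[0.46,0,0.77],"twist":0},{"grip":255,"travel":[0.55,0,0.71],"twist":0},{"grip":255,"travel":[0,0,0],"twist":0},{"grip":255,"travel":[0,0,0],"twist":0}]'
```

```text
time: 5.95
position: [0.4757, 0.0334, 0.1277]
tool_rot: [0.0, 1.0, 0.0, -0.001]
ft_force: [-5.2, -1.0, 4.8]
grip_width: 0.016
```

```bash
python3 -m jog '[{"grip":255,"travel":[0.25,0,0.3],"twist":0},{"grip":255,"travel":[0,0,0],"twist":0},{"grip":0,"travel":[0,0,0],"twist":0},{"grip":0,"travel":[0,0,0],"twist":0},{"grip":0,"travel":[0,0,0],"twist":0},{"grip":0,"travel":[0,0,0],"twist":0},{"grip":0,"travel":[0,0,4],"twist":-4},{"grip":0,"travel":[0,0,4],"twist":-8}]'
python3 -m jog '[{"grip":0,"travel":[1,0,3],"twist":-8.5},{"grip":0,"travel":[1,0,3],"twist":-8.5},{"grip":0,"travel":[1,0,0],"twist":-8.5},{"grip":0,"travel":[1,0,0],"twist":-8.5},{"grip":0,"travel":[1,0,0],"twist":-8.5},{"grip":0,"travel":[0,0,0],"twist":-8.5},{"grip":0,"travel":[0,0,0],"twist":-8.5},{"grip":0,"travel":[0,0,0],"twist":-8.5}]'
python3 - <<'E'
from h import *
o=get_obs(); print(o["position"],o["tool_rot"],o["q"])
im=camera("wrist")
for n in ["catch_grip","low_pot_grip"]: print(n,search_frame(n,"wrist")[:2])
t=camera("top");s=camera("side")
m=np.zeros((600,800,3),np.uint8)
m[:315,:420]=cv2.resize(im,(420,315)); m[:400,420:800]=cv2.resize(t[165:265,235:330],(380,400),interpolation=cv2.INTER_CUBIC)
m[315:600,:420]=cv2.resize(s[180:265,260:385],(420,285),interpolation=cv2.INTER_CUBIC)
cv2.imwrite("pics/m2.png",m[:,:,::-1])
E
```

```text
time: 6.75
position: [0.4788, 0.033, 0.2098]
tool_rot: [0.107, 0.994, 0.0, -0.002]
ft_force: [0.9, -0.4, 0.2]
grip_width: 0.0564
time: 7.55
position: [0.5296, 0.0329, 0.2699]
tool_rot: [0.645, 0.764, 0.0, 0.0]
ft_force: [1.0, -0.0, -0.7]
grip_width: 0.0868
[0.5296 0.0329 0.2699] [0.6453 0.7639 0.0003 0.0002] [-0.1488  0.3691  1.6389  0.0003  1.1329 -0.3168]
catch_grip [{'at': [0.496, 0.0352, 0.1164], 'p': 0.66}]
low_pot_grip [{'at': [0.5865, 0.05, 0.1012], 'p': 0.75}, {'at': [0.4938, 0.0339, 0.1163], 'p': 0.54}]
```

View pics/m2.png

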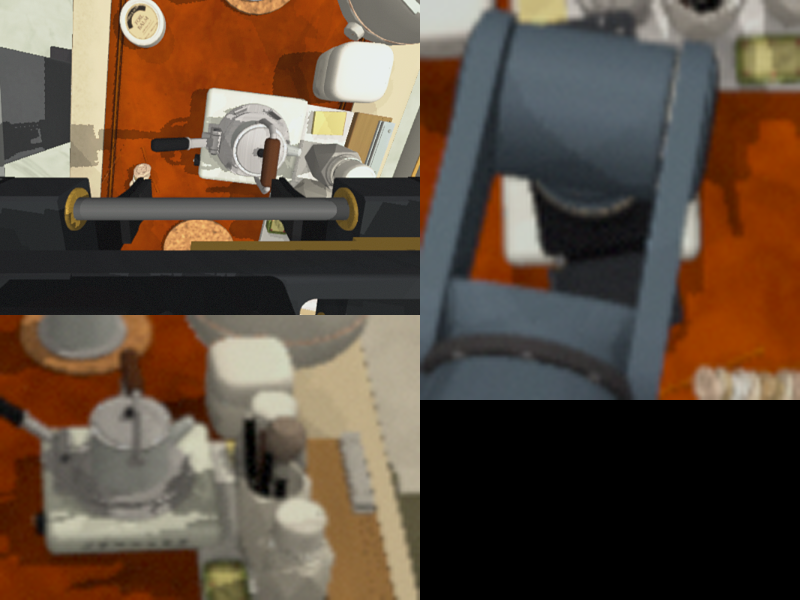

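The montage shows the catch handle raised (side view, tip at upper left) and the pot not touched. In the wrist view (scaled by 0.75) the wooden grip runs from (272,138) to (268,190).

Run:
```python
from h import *
Pw=wristP(get_obs()); f=lambda u,v:((u+.5)/.75-.5,(v+.5)/.75-.5)
a,b=onz(Pw,f(272,138),.163),onz(Pw,f(268,190),.163); d=a-b
print(a,b,(a+b)/2,np.linalg.norm(d),np.degrees(np.arctan2(d[1],d[0])))
PS=P(get_calibration("side"));print(tri(Pw,f(270,163),PS,(260+130*125/420,180+(373-315)*85/285)))
```

```text
[0.588  0.0685] [0.5978 0.0105] [0.5929 0.0395] 0.05874374084519182 99.62250793707564
(array([0.5946, 0.0401, 0.1574]), [array([0.4, 0. ]), array([-0.1,  0. ])])
```

```bash
python3 -m jog '[{"grip":0,"travel":[3.2,0.3,0],"twist":-2.6},{"grip":0,"travel":[3.2,0.3,0],"twist":0},{"grip":0,"travel":[0,0,-3],"twist":0},{"grip":0,"travel":[0,0,-3],"twist":0},{"grip":0,"travel":[0,0,-3],"twist":0},{"grip":0,"travel":[0,0,-2.1],"twist":0},{"grip":255,"travel":[0,0,0],"twist":0},{"grip":255,"travel":[0,0,0],"twist":0}]' 20
python3 -m jog '[{"grip":255,"travel":[0,0,0],"twist":0},{"grip":255,"travel":[0,0,0],"twist":0},{"grip":255,"travel":[0,0,0],"twist":0},{"grip":255,"travel":[0,0,0],"twist":0},{"grip":255,"travel":[0,0,0],"twist":0},{"grip":255,"travel":[0,0,0],"twist":0},{"grip":255,"travel":[0,0,0],"twist":0},{"grip":255,"travel":[0,0,0],"twist":0}]'
python3 -m jog '[{"grip":255,"travel":[0,0,0],"twist":0},{"grip":255,"travel":[0,0,0],"twist":0},{"grip":255,"travel":[0,0,0],"twist":0}]' 35
```

```text
time: 8.6
position: [0.5935, 0.0389, 0.1591]
tool_rot: [0.66, 0.752, -0.0, -0.0]
ft_force: [-0.9, -1.0, -0.0]
grip_width: 0.0779
time: 9.4
position: [0.5936, 0.0389, 0.159]
tool_rot: [0.66, 0.751, 0.0, 0.0]
ft_force: [0.8, -0.2, -2.5]
grip_width: 0.0157
time: 9.7
position: [0.5934, 0.0389, 0.1589]
tool_rot: [0.66, 0.751, 0.0, 0.0]
ft_force: [0.5, 0.8, -0.3]
grip_width: 0.0152
```

```bash
python3 -m jog '[{"grip":255,"travel":[0,0,0.5],"twist":0},{"grip":255,"travel":[0,0,1],"twist":0},{"grip":255,"travel":[0,0,1.5],"twist":0},{"grip":255,"travel":[0,0,1.5],"twist":0},{"grip":255,"travel":[0,0,1],"twist":0},{"grip":255,"travel":[0,0,0.5],"twist":0},{"grip":255,"travel":[0,0,0],"twist":0},{"grip":255,"travel":[0,0,0],"twist":0}]'
python3 -m jog '[{"grip":255,"travel":[0,-1.5,0],"twist":0},{"grip":255,"travel":[0,-2.5,0],"twist":0},{"grip":255,"travel":[0,-3.5,0],"twist":0},{"grip":255,"travel":[0,-3.5,0],"twist":0},{"grip":255,"travel":[-1,-3.5,0],"twist":0},{"grip":255,"travel":[-1.3,-3.5,0],"twist":0},{"grip":255,"travel":[-1.3,-3,0],"twist":0},{"grip":255,"travel":[-1.2,-2,0],"twist":0}]'
python3 -m jog '[{"grip":255,"travel":[0,-1,0],"twist":0},{"grip":255,"travel":[0,0,-1],"twist":0},{"grip":255,"travel":[0,0,-2],"twist":0},{"grip":255,"travel":[0,0,-2],"twist":0},{"grip":255,"travel":[0,0,-1.5],"twist":0},{"grip":255,"travel":[0,0,-1],"twist":0},{"grip":255,"travel":[0,0,-0.5],"twist":0},{"grip":255,"travel":[0,0,0],"twist":0}]'
```

```text
time: 10.5
position: [0.5928, 0.039, 0.2186]
tool_rot: [0.66, 0.751, -0.0, -0.0]
ft_force: [-0.1, -0.6, -2.6]
grip_width: 0.0157
time: 11.3
position: [0.544, -0.1945, 0.2182]
tool_rot: [0.661, 0.751, -0.001, -0.0]
ft_force: [-0.4, 0.2, -2.6]
grip_width: 0.0155
time: 12.1
position: [0.5453, -0.2004, 0.1381]
tool_rot: [0.66, 0.751, -0.0, -0.001]
ft_force: [-0.5, 0.2, -2.5]
grip_width: 0.0157
```

```bash
python3 -m jog '[{"grip":255,"travel":[0,0,-0.4],"twist":0},{"grip":255,"travel":[0,0,-0.3],"twist":0},{"grip":255,"travel":[0,0,-0.2],"twist":0},{"grip":255,"travel":[0,0,-0.1],"twist":0},{"grip":255,"travel":[0,0,0],"twist":0},{"grip":255,"travel":[0,0,0],"twist":0}]'
```

```text
time: 12.7
position: [0.5453, -0.2012, 0.1291]
tool_rot: [0.66, 0.751, 0.0, 0.0]
ft_force: [-1.0, -0.3, -3.1]
grip_width: 0.0156
```

```bash
python3 -m jog '[{"grip":255,"travel":[0,0,-0.1],"twist":0},{"grip":255,"travel":[0,0,-0.1],"twist":0},{"grip":255,"travel":[0,0,0],"twist":0},{"grip":255,"travel":[0,0,0],"twist":0}]'
```

```text
time: 13.1
position: [0.5459, -0.2012, 0.1277]
tool_rot: [0.66, 0.751, 0.0, 0.001]
ft_force: [1.0, 0.4, 3.6]
grip_width: 0.0157
```

```bash
python3 -m jog '[{"grip":0,"travel":[0,0,0],"twist":0},{"grip":0,"travel":[0,0,0],"twist":0},{"grip":0,"travel":[0,0,0],"twist":0},{"grip":0,"travel":[0,0,0],"twist":0},{"grip":0,"travel":[0,0,0],"twist":0},{"grip":0,"travel":[0,0,2],"twist":0},{"grip":0,"travel":[0,0,4],"twist":0},{"grip":0,"travel":[0,0,4],"twist":0}]'
python3 -m jog '[{"grip":0,"travel":[0,0,4],"twist":0},{"grip":0,"travel":[0.5,4,0],"twist":2.5},{"grip":0,"travel":[0.5,4.5,0],"twist":2.5},{"grip":0,"travel":[0.5,4.5,0],"twist":2.5},{"grip":0,"travel":[0.5,4.5,0],"twist":2.5},{"grip":0,"travel":[0.5,4.5,0],"twist":2.5},{"grip":0,"travel":[0.5,4.5,0],"twist":2.5},{"grip":0,"travel":[0.5,4.5,0],"twist":2.5}]'
python3 -m jog '[{"grip":0,"travel":[0.5,4.5,0],"twist":2.5},{"grip":0,"travel":[0.4,4.5,0],"twist":1.4},{"grip":0,"travel":[0,1.7,0],"twist":0},{"grip":0,"travel":[0,0,0],"twist":0},{"grip":0,"travel":[0,0,0],"twist":0}]'
python3 - <<'E'
from h import *
o=get_obs(); print(o["position"],o["tool_rot"])
im=camera("wrist"); print(search_frame("tall_pot_grip","wrist")[:2])
t=camera("top");s=camera("side")
for c in("top","side"): print(search_frame("low_pot",c)[:2],search_frame("free_mat",c)[:2])
m=np.zeros((600,800,3),np.uint8)
m[:420,:560]=im; m[:240,560:]=cv2.resize(t[185:265,315:395],(240,240)); m[240:480,560:]=cv2.resize(s[235:325,235:325],(240,240)); m[420:600,:300]=cv2.resize(s[150:210,260:360],(300,180)); m[480:600,300:800]=cv2.resize(s[190:250,235:485],(500,120))
cv2.imwrite("pics/m3.png",m[:,:,::-1])
E
```

```text
time: 13.9
position: [0.5446, -0.2008, 0.2271]
tool_rot: [0.66, 0.751, -0.0, -0.001]
ft_force: [-0.1, -0.3, -0.7]
grip_width: 0.0718
time: 14.7
position: [0.5801, 0.1107, 0.2669]
tool_rot: [0.537, 0.843, -0.0, 0.0]
ft_force: [1.1, -1.2, -0.3]
grip_width: 0.087
time: 15.2
position: [0.5889, 0.2152, 0.2667]
tool_rot: [0.509, 0.861, -0.001, 0.0]
ft_force: [-0.2, 0.1, 0.2]
grip_width: 0.087
[0.5889 0.2152 0.2667] [ 0.509   0.8608 -0.0007  0.    ]
[{'at': [0.5517, 0.2905, 0.096], 'p': 0.8}]
[{'at': [0.5425, -0.1946, 0.0757], 'p': 0.93}] [{'at': [0.5314, -0.1822, 0.0065], 'p': 0.72}]
[{'at': [0.5505, -0.2224, 0.0622], 'p': 0.62}, {'at': [0.5517, 0.2662, 0.0691], 'p': 0.41}] [{'at': [0.5363, -0.2272, 0.0087], 'p': 0.56}]
```

View pics/m3.png

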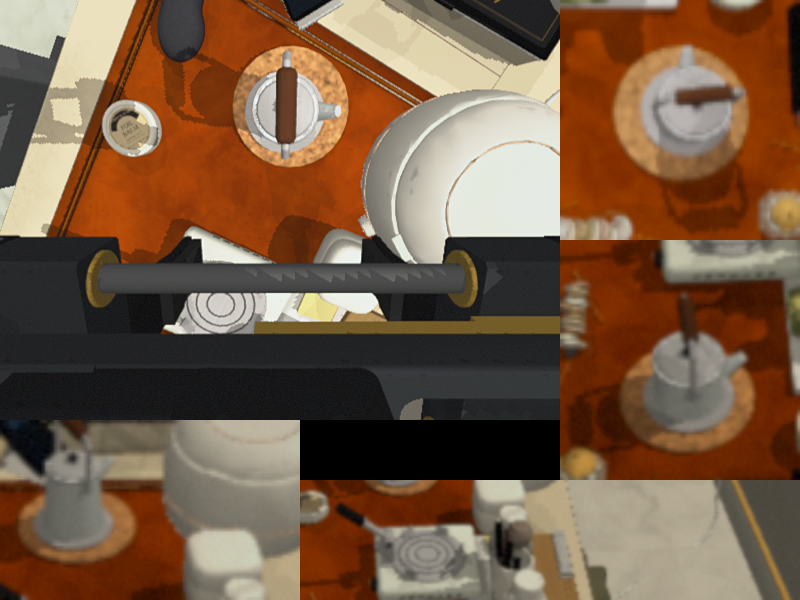

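Wrist view: the tall pot's grip runs from (286,67) to (286,144), upright in the image, so the jaws are already aligned. The plate rings are centred at about (222,303). The top and side crops show the low pot upright in the middle of its mat, and the catch still up.

Run:
```python
from h import *
o=get_obs();Pw=wristP(o); PT,PS=P(get_calibration("top")),P(get_calibration("side"))
a,b=onz(Pw,(286,67),.159),onz(Pw,(286,144),.159); d=a-b
print((a+b)/2,np.linalg.norm(d),np.degrees(np.arctan2(d[1],d[0])))
s=(260+78*100/300.,150+(430-420)/3.);print(s,tri(Pw,(286,103),PS,s))
print("plate w",onz(Pw,(222,303),.038),"plate s",onz(PS,(301.5,226.5),.038))
y=o["tool_rot"];print(np.degrees(np.arctan2(2*y[1]**2-1,2*y[0]*y[1])))
t=camera("top");s=camera("side")
m=np.zeros((600,800,3),np.uint8)
m[:400,:400]=cv2.resize(t[170:250,240:320],(400,400),interpolation=cv2.INTER_CUBIC);m[:400,400:]=cv2.resize(s[190:260,265:335],(400,400),interpolation=cv2.INTER_CUBIC)
cv2.imwrite("pics/m4.png",m[:400,:,::-1])
```

```text
[0.5526 0.2894] 0.054665214626927576 119.01874602116256
(286.0, 153.33333333333334) (array([0.5569, 0.2927, 0.1432]), [array([6.5, 3.6]), array([-0.8, -0. ])])
plate w [0.5965 0.0419] plate s [0.6053 0.0429]
28.70325756389696
```

View pics/m4.png

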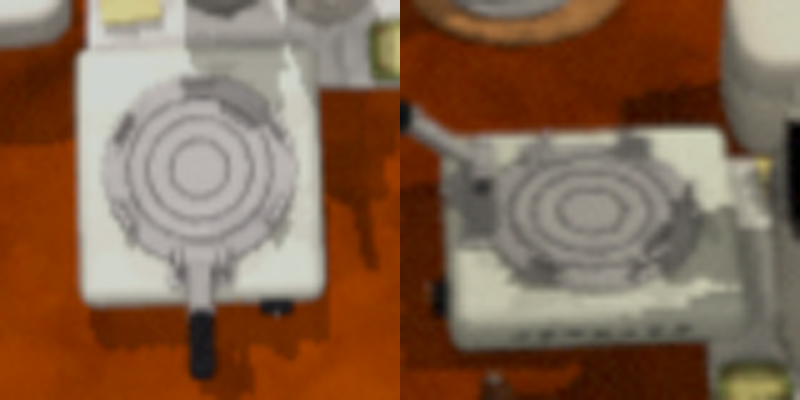

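The empty plate is clear in both views, with ring centres at (201,167) top and (592,210) side.

Run:
```python
from h import *
PT,PS=P(get_calibration("top")),P(get_calibration("side"))
a=(240+201.5/5-.5,170+167.5/5-.5); b=(265+192.5/5.714-.5,190+210.5/5.714*1.0-.5)
b=(265+192.5*70/400-.5,190+210.5*70/400-.5)
print(tri(PT,a,PS,b),onz(PT,a,.038),onz(PS,b,.038))
t=lambda u,v:((u+.5)/5.3-.5+165,(v+.5)/5.3-.5+160)
print("tall top-cam",onz(PT,t(132,269),.159),"low top-cam",onz(PT,t(603,194),.164))
```

```text
(array([0.5951, 0.0365, 0.0449]), [array([0. , 0.1]), array([ 0.1, -0. ])]) [0.5968 0.0367] [0.595  0.0438]
tall top-cam [0.5516 0.2863] low top-cam [0.5946 0.0381]
```

```bash
python3 -m jog '[{"grip":0,"travel":[-1.7,3.2,0],"twist":0},{"grip":0,"travel":[-2,4,0],"twist":0},{"grip":0,"travel":[0,0,-3],"twist":0},{"grip":0,"travel":[0,0,-3],"twist":0},{"grip":0,"travel":[0,0,-3],"twist":0},{"grip":0,"travel":[0,0,-2.2],"twist":0},{"grip":255,"travel":[0,0,0],"twist":0},{"grip":255,"travel":[0,0,0],"twist":0}]' 15
python3 -m jog '[{"grip":255,"travel":[0,0,0],"twist":0},{"grip":255,"travel":[0,0,0],"twist":0},{"grip":255,"travel":[0,0,0],"twist":0},{"grip":255,"travel":[0,0,0],"twist":0},{"grip":255,"travel":[0,0,0],"twist":0},{"grip":255,"travel":[0,0,0],"twist":0},{"grip":255,"travel":[0,0,0],"twist":0},{"grip":255,"travel":[0,0,0],"twist":0}]'
python3 -m jog '[{"grip":255,"travel":[0,0,0],"twist":0},{"grip":255,"travel":[0,0,0],"twist":0},{"grip":255,"travel":[0,0,0],"twist":0}]' 35
```

```text
time: 16.5
position: [0.5525, 0.288, 0.1551]
tool_rot: [0.509, 0.861, -0.0, -0.0]
ft_force: [0.1, -0.3, 0.0]
grip_width: 0.0781
time: 17.3
position: [0.5523, 0.288, 0.1549]
tool_rot: [0.509, 0.861, 0.0, -0.0]
ft_force: [-0.5, 2.3, -0.9]
grip_width: 0.0157
time: 17.6
position: [0.5523, 0.288, 0.1549]
tool_rot: [0.509, 0.861, 0.0, -0.0]
ft_force: [0.8, 0.6, -0.4]
grip_width: 0.0158
```

```bash
python3 -m jog '[{"grip":255,"travel":[0,0,0.7],"twist":0},{"grip":255,"travel":[0,0,1.3],"twist":0},{"grip":255,"travel":[0,0,2],"twist":0},{"grip":255,"travel":[0,0,2],"twist":0},{"grip":255,"travel":[0,0,2],"twist":0},{"grip":255,"travel":[0,0,1.3],"twist":0},{"grip":255,"travel":[0,0,0.7],"twist":0},{"grip":255,"travel":[0,0,0],"twist":0}]'
python3 -m jog '[{"grip":255,"travel":[0.3,-1.5,0],"twist":0},{"grip":255,"travel":[0.6,-2.5,0],"twist":0},{"grip":255,"travel":[0.6,-3.5,0],"twist":0},{"grip":255,"travel":[0.6,-4,0],"twist":0},{"grip":255,"travel":[0.6,-4,0],"twist":0},{"grip":255,"travel":[0.6,-4,0],"twist":0},{"grip":255,"travel":[0.6,-3,0],"twist":0},{"grip":255,"travel":[0.4,-1.5,0],"twist":0}]'
python3 -m jog '[{"grip":255,"travel":[0,-1,0],"twist":0},{"grip":255,"travel":[0,0,-1],"twist":0},{"grip":255,"travel":[0,0,-1.5],"twist":0},{"grip":255,"travel":[0,0,-1.5],"twist":0},{"grip":255,"travel":[0,0,-1],"twist":0},{"grip":255,"travel":[0,0,0],"twist":0},{"grip":255,"travel":[0,0,0],"twist":0}]'
python3 - <<'E'
from h import *
t=camera("top");s=camera("side")
m=np.zeros((600,800,3),np.uint8)
m[:400,:400]=cv2.resize(t[165:245,240:320],(400,400),interpolation=cv2.INTER_CUBIC);m[:400,400:]=cv2.resize(s[170:260,255:345],(400,400),interpolation=cv2.INTER_CUBIC)
cv2.imwrite("pics/m5.png",m[:400,:,::-1])
E
```

```text
time: 18.4
position: [0.5526, 0.288, 0.2561]
tool_rot: [0.509, 0.861, 0.001, 0.001]
ft_force: [-0.3, -0.5, -2.8]
grip_width: 0.0157
time: 19.2
position: [0.595, 0.044, 0.2537]
tool_rot: [0.511, 0.86, -0.001, -0.001]
ft_force: [-0.3, 0.6, -3.4]
grip_width: 0.0155
time: 19.9
position: [0.5951, 0.0388, 0.2047]
tool_rot: [0.509, 0.861, 0.0, -0.0]
ft_force: [0.5, -0.1, -3.2]
grip_width: 0.0157
```

View pics/m5.png

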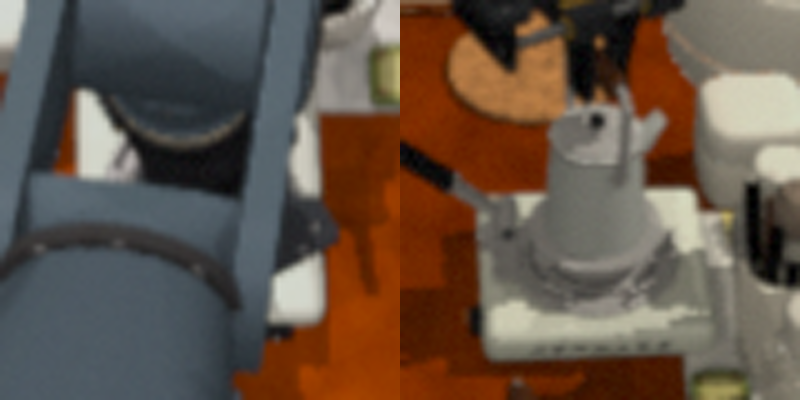

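The side crop shows the tall pot hanging upright over the plate. I'll lower it slowly and watch the force.

```bash
python3 -m jog '[{"grip":255,"travel":[0,-0.1,-0.4],"twist":0},{"grip":255,"travel":[0,0,-0.4],"twist":0},{"grip":255,"travel":[0,0,-0.3],"twist":0},{"grip":255,"travel":[0,0,-0.2],"twist":0},{"grip":255,"travel":[0,0,0],"twist":0}]'
python3 -m jog '[{"grip":255,"travel":[0,0,-0.2],"twist":0},{"grip":255,"travel":[0,0,-0.2],"twist":0},{"grip":255,"travel":[0,0,0],"twist":0},{"grip":255,"travel":[0,0,0],"twist":0}]'
```

```text
time: 20.5
position: [0.5949, 0.0369, 0.1915]
tool_rot: [0.509, 0.861, -0.0, -0.0]
ft_force: [-0.6, -0.4, -4.6]
grip_width: 0.0156
time: 20.9
position: [0.5953, 0.037, 0.1879]
tool_rot: [0.509, 0.861, 0.0, -0.0]
ft_force: [-0.4, 0.1, -3.8]
grip_width: 0.0157
```

```bash
python3 -m jog '[{"grip":255,"travel":[0,0,-0.1],"twist":0},{"grip":255,"travel":[0,0,-0.1],"twist":0},{"grip":255,"travel":[0,0,0],"twist":0},{"grip":255,"travel":[0,0,0],"twist":0}]'
```

```text
time: 21.3
position: [0.5952, 0.0369, 0.1859]
tool_rot: [0.509, 0.861, -0.0, -0.0]
ft_force: [0.2, -0.2, -4.1]
grip_width: 0.0157
```

```bash
python3 -m jog '[{"grip":255,"travel":[0,0,-0.1],"twist":0},{"grip":255,"travel":[0,0,0],"twist":0},{"grip":255,"travel":[0,0,0],"twist":0}]'
```

```text
time: 21.6
position: [0.5954, 0.0369, 0.1859]
tool_rot: [0.509, 0.861, 0.0, 0.0]
ft_force: [-2.1, -0.4, 4.5]
grip_width: 0.0154
```

```bash
python3 -m jog '[{"grip":0,"travel":[0,0,0],"twist":0},{"grip":0,"travel":[0,0,0],"twist":0},{"grip":0,"travel":[0,0,0],"twist":0},{"grip":0,"travel":[0,0,0],"twist":0},{"grip":0,"travel":[0,0,0],"twist":0},{"grip":0,"travel":[0,0,2],"twist":0},{"grip":0,"travel":[0,0,4],"twist":0},{"grip":0,"travel":[0,0,3],"twist":0}]'
python3 -m jog '[{"grip":0,"travel":[-1.6,0,0],"twist":8},{"grip":0,"travel":[-2,-0.1,0],"twist":8},{"grip":0,"travel":[-2,-0.1,0],"twist":8},{"grip":0,"travel":[-2,-0.1,0],"twist":8},{"grip":0,"travel":[-2,-0.1,0],"twist":8},{"grip":0,"travel":[-2,0,0],"twist":8},{"grip":0,"travel":[0,0,0],"twist":8},{"grip":0,"travel":[0,0,0],"twist":5.3}]'
python3 - <<'E'
from h import *
t=camera("top");s=camera("side");w=camera("wrist")
m=np.zeros((600,800,3),np.uint8)
m[:300,:300]=cv2.resize(t[165:245,240:320],(300,300),interpolation=cv2.INTER_CUBIC);m[:400,300:]=cv2.resize(s[170:250,240:340],(500,400),interpolation=cv2.INTER_CUBIC);m[300:600,:400]=cv2.resize(w,(400,300))
cv2.imwrite("pics/m6.png",m[:,:,::-1]); o=get_obs();print(o["position"],o["tool_rot"],search_frame("catch_grip","side"))
E
```

```text
time: 22.4
position: [0.5956, 0.0369, 0.2763]
tool_rot: [0.509, 0.861, 0.0, 0.0]
ft_force: [0.0, -0.6, -0.2]
grip_width: 0.0716
time: 23.2
position: [0.4786, 0.033, 0.2751]
tool_rot: [-0.003, 1.0, -0.0, 0.0]
ft_force: [-0.3, -0.7, 0.1]
grip_width: 0.0869
[0.4792 0.0329 0.275 ] [ 0.0002  1.     -0.      0.0001] [{'at': [0.4933, 0.0304, 0.1021], 'p': 0.57}]
```

View pics/m6.png

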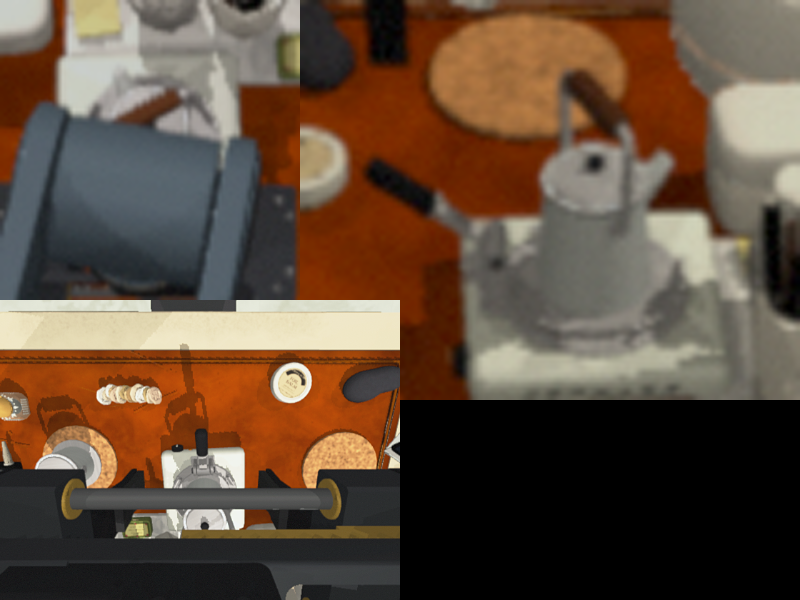

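The tall pot sits upright between the lugs, and the catch is still up with its handle between the jaws in the wrist view. Next I'll pinch the handle and follow the arc down.

```bash
python3 -m jog '[{"grip":60,"travel":[0,0,-3],"twist":0},{"grip":120,"travel":[0,0,-4],"twist":0},{"grip":120,"travel":[0,0,-4],"twist":0},{"grip":120,"travel":[0,0,-2.4],"twist":0},{"grip":120,"travel":[0,0,-1],"twist":0},{"grip":255,"travel":[0,0,0],"twist":0},{"grip":255,"travel":[0,0,0],"twist":0},{"grip":255,"travel":[0,0,0],"twist":0}]' 15
python3 -m jog '[{"grip":255,"travel":[0,0,0],"twist":0},{"grip":255,"travel":[0,0,0],"twist":0},{"grip":255,"travel":[0,0,0],"twist":0}]'
```

```text
time: 24.2
position: [0.4804, 0.0328, 0.1323]
tool_rot: [-0.001, 1.0, -0.0, 0.002]
ft_force: [-0.9, -0.2, 0.5]
grip_width: 0.0307
time: 24.5
position: [0.4796, 0.0334, 0.1317]
tool_rot: [-0.001, 1.0, 0.0, 0.001]
ft_force: [0.1, 2.8, 2.3]
grip_width: 0.0164
```

```bash
python3 -m jog '[{"grip":255,"travel":[-0.5,0,-0.6],"twist":0},{"grip":255,"travel":[-0.5,0,-0.72],"twist":0},{"grip":255,"travel":[-0.42,0,-0.77],"twist":0},{"grip":255,"travel":[-0.33,0,-0.84],"twist":0},{"grip":255,"travel":[-0.23,0,-0.88],"twist":0},{"grip":255,"travel":[-0.12,0,-0.88],"twist":0},{"grip":255,"travel":[-0.03,0,-0.75],"twist":0},{"grip":255,"travel":[0,0,0],"twist":0}]' 25
python3 -m jog '[{"grip":255,"travel":[0,0,-0.1],"twist":0},{"grip":255,"travel":[0,0,-0.1],"twist":0},{"grip":255,"travel":[0,0,0],"twist":0},{"grip":255,"travel":[0,0,0],"twist":0}]'
```

```text
time: 25.3
position: [0.4592, 0.0326, 0.077]
tool_rot: [-0.001, 1.0, -0.0, 0.001]
ft_force: [1.8, 1.9, 13.1]
grip_width: 0.016
time: 25.7
position: [0.4592, 0.0326, 0.0766]
tool_rot: [-0.001, 1.0, -0.001, 0.002]
ft_force: [-0.4, 1.1, 27.6]
grip_width: 0.0163
```

The catch is on its stop, with 27 N reaction at level height. I'll release and back off.

```bash
python3 -m jog '[{"grip":255,"travel":[0,0,0.2],"twist":0},{"grip":0,"travel":[0,0,0],"twist":0},{"grip":0,"travel":[0,0,0],"twist":0},{"grip":0,"travel":[0,0,0],"twist":0},{"grip":0,"travel":[0,0,0],"twist":0},{"grip":0,"travel":[0,0,2],"twist":0},{"grip":0,"travel":[0,0,4],"twist":0},{"grip":0,"travel":[0,0,4],"twist":0}]'
python3 -m jog '[{"grip":0,"travel":[0,0,4],"twist":0},{"grip":0,"travel":[-1,0,4],"twist":0},{"grip":0,"travel":[-3,0,3],"twist":0},{"grip":0,"travel":[-3,0,0],"twist":0},{"grip":0,"travel":[0,0,0],"twist":0},{"grip":0,"travel":[0,0,0],"twist":0}]'
python3 - <<'E'
from h import *
t=camera("top");s=camera("side")
for n in ["low_pot","tall_pot","catch_grip","jar","inkwell","round_box","paste_tin","bean_weight","seal_strip"]:
    print(n,[(np.round(d["at"],3).tolist(),round(d["p"],2)) for d in search_frame(n,"side")[:1]])
m=np.zeros((600,800,3),np.uint8)
m[:300,:450]=cv2.resize(t[150:270,215:395],(450,300),interpolation=cv2.INTER_CUBIC);m[:600,450:]=cv2.resize(s[140:340,220:337],(350,600),interpolation=cv2.INTER_CUBIC);m[300:600,:450]=cv2.resize(s[180:250,240:345],(450,300),interpolation=cv2.INTER_CUBIC)
cv2.imwrite("pics/m7.png",m[:,:,::-1])
E
```

```text
time: 26.5
position: [0.4567, 0.033, 0.1765]
tool_rot: [-0.001, 1.0, 0.0, -0.002]
ft_force: [0.4, 0.1, -0.2]
grip_width: 0.0639
time: 27.1
position: [0.3874, 0.033, 0.2864]
tool_rot: [-0.001, 1.0, 0.0, -0.0]
ft_force: [0.3, 0.2, -0.1]
grip_width: 0.0865
low_pot [([0.553, -0.22, 0.064], 0.86)]
tall_pot [([0.595, 0.018, 0.102], 0.85)]
catch_grip [([0.483, 0.027, 0.076], 0.64)]
jar [([0.7, 0.14, 0.07], 0.62)]
inkwell [([0.444, -0.312, 0.023], 0.79)]
round_box [([0.685, -0.265, 0.031], 0.92)]
paste_tin [([0.4, 0.179, 0.017], 0.59)]
bean_weight []
seal_strip [([0.42, -0.093, 0.013], 0.57)]
```

View pics/m7.png

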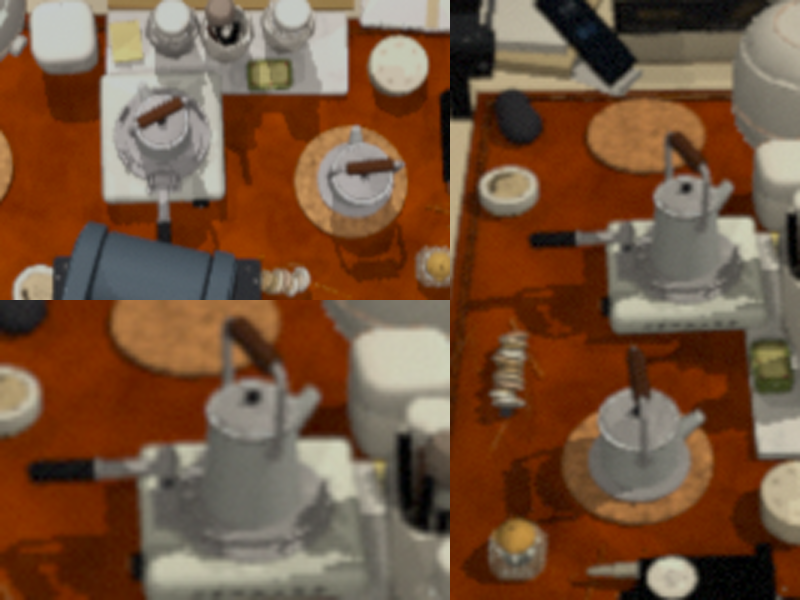

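The handle is level, both pots are upright in their places and the bystanders haven't moved. I'm handing in.

```bash
python3 -c "
from rig import *
print(hand_in())"
```

```text
the job is handed in; nothing more can be done
None
```

The pot change is done and handed in, at about 27 s on the robot's clock; the hand-in gives no verdict. I raised the catch, stood the low pot on the free mat, set the tall pot on the plate and pressed the catch down to its stop.

**Last checks, after backing the arm off:**
- **Catch:** the handle looks level in the side view. It stopped at level height with 27 N pushing back.
- **Tall pot:** it looks upright between the lugs. The gripper's height when it seated matched the expected height to within 1 mm.
- **Low pot:** it looks upright in the middle of the free mat.
- **Bystanders:** jar, inkwell, round box, paste tin and seal strip were each found within about 4 mm of where they started.
- **Robot:** gripper open, touching nothing.

**Failed or disagreed:**
- **Bean weight:** the detector missed it in the last side picture. By eye it hadn't moved, and the arm never went near it.
- **Low pot's grip angle:** two views differed by about 5°. I used a value in between and the grasp held.
- **Plate centre:** estimates differed by up to about 7 mm in y between views and 10 mm in x for one rough side reading. I went with the top view, which agreed with the grasp of the low pot.
- **Free mat:** once the low pot partly covered it, the detector placed it about 20–25 mm off. I kept the earlier reading, on which both cameras agreed.

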